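# Click the mirror compact shut

### The job

Close the round gold mirror compact: press its raised lid down from above until the catch snaps and the lid stays shut by itself. Leave the square navy earring case open, and leave the frosted perfume bottle standing where it is.

Things in the scene. Friction and masses are not known exactly. Their poses are not given: they have to be found in the camera images.
- compact: Round gold mirror compact, 84 mm wide, stuck fast to the counter; its base is 10 mm high. Origin: centre of its underside, at counter height. z is up; hinge along y, 40 mm from the centre towards +x, 11 mm up; catch at the -x edge. Pressing straight down 40 to 50 mm (level) from the hinge, so at the centre or up to 10 mm towards -x, meets the lid at any start angle. Shut, its top is 17 mm up.
- compact_lid (a joint): Compact's lid (gold disc, 84 mm wide, 6 mm thick, mirror inside): hinge angle in rad, 0 shut, more is open; starts at 0.5 to 0.85, its free edge then up to 80 mm above the counter. A light spring lifts it again if let go early. Near the centre it takes 1 to 2 N, then about 6 N over the last 5 mm, where the catch snaps, then a hard stop. 20 N does no harm.
- earring_case_lid (a joint): Lid of the other hinged box, to be left open: hinge angle in rad, 0 shut, more is open; starts at 0.5 to 0.85. The box is square, navy blue, 84 mm wide, with rows of small ear studs and no mirror; it is hinged and sprung like the compact. Its centre is at least 170 mm from the compact's.
- perfume: Square frosted glass perfume bottle with a round steel cap, 46 mm wide and 92 mm high, standing loose. Origin: centre of its underside; z points up. To be left standing where it is; its centre is at least 120 mm from the compact's.
There are look-alikes about, which are no part of the job. There is more than one size of the compact; the job needs the largest.

How it is judged:
At the end, for the whole second after the job is handed in: The compact's lid is held shut by its catch (hinge angle under 0.035 rad, which is under 3 mm of gap at the catch) and at rest, the earring case's lid is still open (over 0.35 rad), and the perfume bottle stands upright (within 10 degrees) no more than 20 mm from where it was (value of joint compact_lid below 0.035 rad and velocity of joint compact_lid below 0.05 rad/s and value of joint earring_case_lid above 0.35 rad and distance of perfume from where it was at the start of the episode below 0.02 m and angle between perfume's own z axis and vertical below 0.17 rad); the robot touches nothing.
It fails at once if the earring case's lid is pushed down (below 0.35 rad) (value of joint earring_case_lid below 0.35 rad).
It fails at once if the perfume bottle is knocked over (tilted more than 30 degrees) (angle between perfume's own z axis and vertical above 0.52 rad).
It also fails if it takes over 26 s, if anything falls off the work surface, if the arm or the gripper's body presses on something with over 40 N, if the wrist force passes 120 N, or if a joint passes its speed limit or range.

### The arm

A 6-joint arm with a two-finger parallel gripper is mounted at the origin on the work surface. World frame = base frame: x ahead of the robot, y to its left, z up, the work surface at z = 0. Lengths are in m, angles in rad, forces in N, time in s.
With the tool pointing down it reaches from about 0.3 to 0.875 m from the base axis. Payload 4.2 kg.
Tool frame: the origin (TCP) lies midway between the tips of the shut fingers; the grasp point (between the pads) lies 19 mm behind it; z points along the fingers, y is the direction in which the jaws open and shut (so a half turn about z gives the same grasp; the last joint's range is limited). The gripper opens to 85 mm and grips with 20 to 120 N. Pads are 22 mm wide; open, the fingers measure 114 mm over their backs; the gripper's body (76 mm by 85 mm) begins 54 mm behind the grasp point. The pads swing forward as they close: fully open they stand 13 mm farther back than shut.
Start: joints at [-1.326, 0.32, 1.565, -0, 1.257, -0.02], TCP at [0.15, -0.555, 0.231] pointing down, gripper open.
Joint ranges: [-3.11, 3.11], [-0.84, 2.01], [0.21, 2.61], [-1.34, 4.49], [0.05, 2.63], [-2.56, 2.56]. Speed limits (rad/s): [2.57, 2.57, 3.14, 3.14, 3.14, 3.14].

### API

Orientations are given as a rotation vector (axis times angle).
In Python, from bench import env gives the robot as it stands. The module is installed in compiled form; this text tells all that it offers.
- The arm moves only by the tool servo_tool, never from a script. Its argument "rows" is a list of rows, each a list of 7 numbers: the shift along the tool's x, y, z in cm, then the turn, a rotation vector about the tool's x, y, z in rad, then the opening, from -1 (shut) to 1 (fully open). A call has 1 to 10 rows; each row shifts and turns the pose as measured when the row begins, along the tool's axes as they then stand; what a row does not reach is not made up. A row lasts 1/10 s, in which the tool goes at most 50 mm and 8.59 degrees, less where a joint would pass 70% of its speed; a pose out of reach is approached as far as the arm can. A call is refused whole if a number of a shift passes 5 or a number of a turn 0.15, either way. A call with a gripper value outside its range is refused whole. The fingers move at their own pace and stop on an object; the grip force is fixed at half the most. Time passes only in rows, so rows that do not move let the fingers close. It gives the time, the measured TCP pose, the force and the opening at its end, in the units of the state.
- env.read_state(): the state, without advancing time (a new reading comes with each control period).
- env.get_image(name): name is "scene" or "side" or "wrist"; returns a dict with "frame" (384x512x3 uint8, red, green, blue), "intrinsics" (3x3 intrinsics, pixels), "R" (3x3) and "t" (3): a world point X has camera coordinates R X + t; the wrist camera has in their place "hand_eye" (4x4, takes a point from camera to tool coordinates, whose origin is the TCP and whose axes are the flange's). Camera axes: x right, y down, z forward; pixel columns grow to the right and rows downward; lengths in m; the calibration is good to about 2 mm. A picture is of the moment at which its call begins: read the wrist's pose just before it. There is no depth.
- env.sign_off(): hands the job in, once; it reports no verdict.
The state is a dict: "clock": time; "qpos": joint angles; "qvel": joint speeds; "joint_torque": joint torques, N m; "ee_pos": TCP position; "orientation": TCP orientation; "wrist_force": force on the tool from outside, world axes, zero at the start; "ft_torque": the same for the moment, N m; "opening": finger opening in m.
Only numpy, scipy, OpenCV 4.12 (cv2) and the standard library are available. Lean on these libraries where they do the work, as an engineer would, in place of code of your own. Each camera call takes 0.05 s, during which the arm holds its last target.

## Working session

There is one attempt and no reset: what is moved stays moved. The work goes in short steps, Python scripts to look and compute and a tool call to move; the robot and the scene stay as the last step left them, time stands still between calls to the robot, and variables do not carry over. Pictures are saved under pics/ and viewed, and the job is handed in when it is done.

Besides the shell and the picture viewer there is one more tool, called by a JSON object that holds its "name" and its "arguments", one argument or row to a line. servo_tool: Moves the arm, as the interface text tells. Its arguments: {"type":"object","properties":{"rows":{"type":"array"}},"required":["rows"]}

```bash
mkdir -p pics; python3 - <<'E'
from bench import env
import cv2,pickle
s=env.read_state();print(s)
d={}
for n in("scene","side","wrist"):
    im=env.get_image(n);d[n]=im;cv2.imwrite(f"pics/{n}0.png",im["frame"][:,:,::-1])
    print(n,{k:v for k,v in im.items() if k!="frame"})
pickle.dump((s,d),open("d0.pkl","wb"))
E
```

```text
{'clock': 0.0, 'qpos': array([-1.32599218e+00,  3.20265193e-01,  1.56568134e+00, -1.64175109e-05,
        1.25739888e+00, -2.00106236e-02]), 'qvel': array([ 2.09727673e-04, -7.80466334e-04,  1.93661519e-03, -6.20487057e-04,
        9.14833080e-05, -7.96594166e-04]), 'joint_torque': array([ 1.50184365e-03, -4.15521741e+01, -2.34162730e+01,  1.15294538e-04,
        8.34311591e-03,  7.26735578e-07]), 'ee_pos': array([ 0.15036831, -0.55449131,  0.2304967 ]), 'orientation': array([-3.11236832e+00, -4.14533878e-01,  3.32988432e-04]), 'wrist_force': array([0.70762744, 0.07449145, 0.61404686]), 'ft_torque': array([-0.02998273,  0.04018347,  0.00694538]), 'opening': 0.08579638924663081}
scene {'intrinsics': array([[415.18629826,   0.        , 254.9339872 ],
       [  0.        , 415.18629826, 191.46494683],
       [  0.        ,   0.        ,   1.        ]]), 'R': array([[-0.22035864,  0.97541653, -0.00216082],
       [ 0.8378193 ,  0.18813838, -0.51250636],
       [-0.49950064, -0.11474559, -0.85868071]]), 't': array([ 0.13350183, -0.4730935 ,  1.11403212])}
side {'intrinsics': array([[351.7
[... 172 characters left out ...]
9947429, -0.01210469],
       [-0.32125639,  0.44575062, -0.83552422],
       [ 0.50627096, -0.66478339, -0.54932027]]), 't': array([0.49682487, 0.21902244, 0.53236071])}
wrist {'intrinsics': array([[334.52849163,   0.        , 256.41899466],
       [  0.        , 334.52849163, 193.66708166],
       [  0.        ,   0.        ,   1.        ]]), 'hand_eye': array([[-1.05607127e-03, -9.56760969e-01, -2.90873397e-01,
         7.56781816e-02],
       [ 9.99998256e-01, -5.62292704e-04, -1.78115195e-03,
        -2.99649583e-04],
       [ 1.54058068e-03, -2.90874771e-01,  9.56759894e-01,
        -1.43503204e-01],
       [ 0.00000000e+00,  0.00000000e+00,  0.00000000e+00,
         1.00000000e+00]])}
```

View pics/scene0.png

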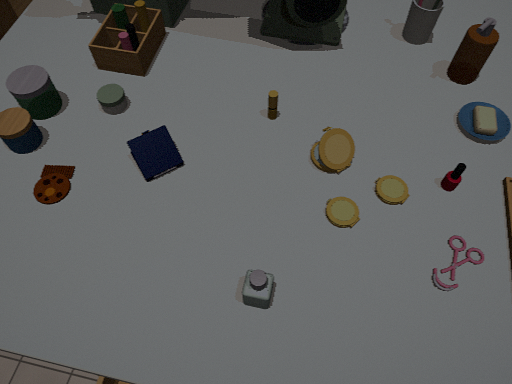

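View pics/side0.png

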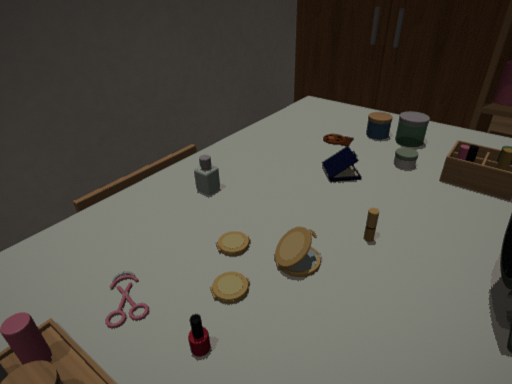

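View pics/wrist0.png

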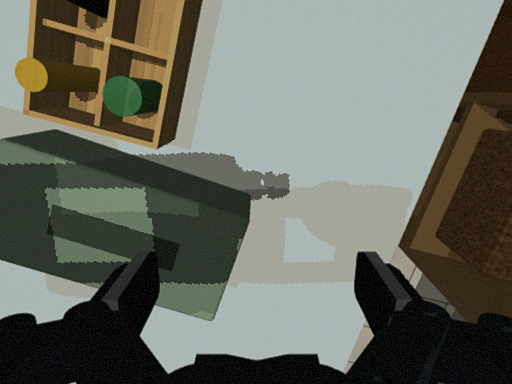

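The scene view shows three gold discs. The one at (332,150) is open, with its base and a blue-grey mirror under the raised lid. The ones at (342,212) and (392,190) are smaller and flat. The open, largest one fits the description. The navy case is at (155,153), the perfume bottle at (258,288). I'll confirm with an enlarged crop.

```bash
python3 - <<'E'
import pickle,cv2,numpy as np
s,d=pickle.load(open("d0.pkl","rb"))
a=cv2.resize(d["scene"]["frame"][110:240,290:430],None,fx=3.8,fy=3.8,interpolation=2)[:400,:400]
a=cv2.resize(d["scene"]["frame"][115:235,295:415],(400,400),interpolation=cv2.INTER_CUBIC)
b=cv2.resize(d["side"]["frame"][215:305,205:330],(400,288),interpolation=cv2.INTER_CUBIC)
c=np.zeros((400,800,3),np.uint8);c[:,:400]=a;c[:288,400:]=b
cv2.imwrite("pics/crop0.png",c[:,:,::-1])
def ray(im,u,v,z):
    R,t,K=im["R"],im["t"],im["intrinsics"];o=-R.T@t;w=R.T@np.linalg.inv(K)@[u,v,1];return o+w*(z-o[2])/w[2]
sc=d["scene"]
for n,p,z in(("compact",(332,152),.01),("small1",(342,212),.01),("small2",(392,190),.01),("case",(155,155),.02),("perf",(258,290),.05),("lipstick",(272,105),.03)):print(n,ray(sc,*p,z).round(3))
for n in("scene","side"):print(n,-d[n]["R"].T@d[n]["t"])
E
```

```text
compact [0.443 0.129 0.01 ]
small1 [0.581 0.166 0.01 ]
small2 [0.51  0.256 0.01 ]
case [ 0.538 -0.226  0.02 ]
perf [0.777 0.044 0.05 ]
lipstick [ 0.361 -0.017  0.03 ]
scene [0.9822449  0.08661743 0.71442294]
side [0.19845376 0.5541089  0.48144899]
```

View pics/crop0.png

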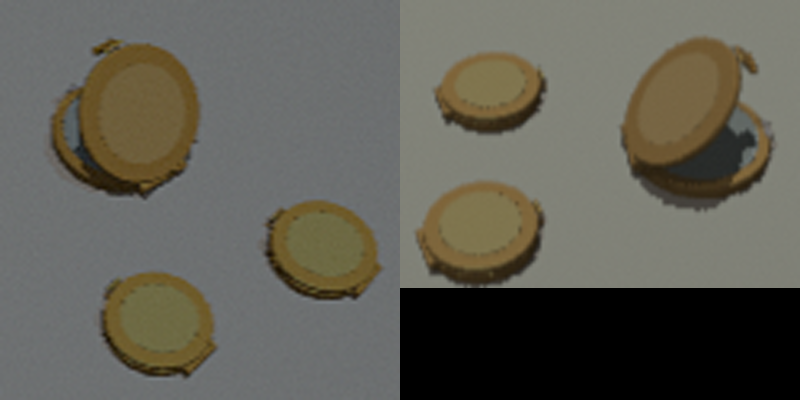

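The crop confirms it: the open, mirrored compact is clearly the largest. Now I'll fit its base circle (radius 42 mm) to the visible rim points in both views, and locate the hinge and catch.

```bash
cat > h.py <<'E'
import numpy as np
def ray(im,u,v,z):
    R,t,K=im["R"],im["t"],im["intrinsics"];o=-R.T@t;w=R.T@np.linalg.inv(K)@[u,v,1];return o+w*(z-o[2])/w[2]
def proj(im,X):
    p=im["intrinsics"]@(im["R"]@np.asarray(X)+im["t"]);return p[:2]/p[2]
E
python3 - <<'E'
import pickle,cv2,numpy as np
from h import *
from scipy.optimize import least_squares
s,d=pickle.load(open("d0.pkl","rb"))
sc,si=d["scene"],d["side"]
S=lambda x,y:(295+x*.3,115+y*.3); D=lambda x,y:(205+(x-400)*.3125,215+y*.3125)
P=[ray(sc,*S(*p),.01) for p in((53,130),(57,108),(72,92))]+[ray(sc,*S(*p),.0) for p in((70,165),(95,183),(120,191))]
Q=[ray(si,*D(*p),.01) for p in((772,145),(765,125),(752,108))]+[ray(si,*D(*p),.0) for p in((762,178),(735,192),(690,195))]
for n,A in(("sc",P),("si",Q),("both",P+Q)):
    A=np.array(A)[:,:2]
    r=least_squares(lambda c:np.hypot(*(A-c).T)-.042,A.mean(0)+[.01,0]);print(n,r.x,(r.fun*1000).round(1))
# triangulate catch tab & hinge
def tri(a,b):
    M=lambda im:im["intrinsics"]@np.c_[im["R"],im["t"]]
    X=cv2.triangulatePoints(M(sc),M(si),np.float64(a),np.float64(b)).ravel();X=X[:3]/X[3]
    return X,proj(sc,X)-a,proj(si,X)-b
print("catch",tri(S(107,46),D(748,58)))
print("hinge",ray(sc,*S(150,190),.008),ray(si,*D(630,148),.011))
for n,(a,b) in {"lidL":((140,112),(685,102))}.items():print(n,tri(S(*a),D(*b)))
E
```

```text
sc [0.44534706 0.12874764] [ 2.2  0.8 -1.9 -1.4 -0.9  0.5]
si [0.44710459 0.12365438] [ 1.1 -1.4 -1.5  1.7 -0.6 -1.8]
both [0.44600846 0.12651006] [-0.1 -1.4 -3.5 -3.4 -2.1  0.1  1.4  0.1  0.9  0.7 -2.8 -4.9]
catch (array([0.42916105, 0.10757252, 0.06509737]), array([-0.39702144, -0.58411769]), array([-0.9283912 ,  0.54829462]))
hinge [0.48828937 0.15114711 0.008     ] [0.47299709 0.15860067 0.011     ]
lidL (array([0.45333787, 0.13474118, 0.03871381]), array([-0.42797339, -0.57438549]), array([-0.96447527,  0.51032016]))
```

Base centre is about (0.446, 0.126), with the hinge towards (0.67, 0.74) and the lid angle about 0.69. The hinge, catch and lid estimates agree. I'll press about 5 mm from centre towards the catch, at (0.443, 0.122). I'll cross at a height of 0.23 m with the fingers shut.

{"name": "servo_tool", "arguments": {
  "rows": [
    [3.1,-3.9,0,0,0,0,-1],
    [3.1,-3.9,0,0,0,0,-1],
    [3.1,-3.9,0,0,0,0,-1],
    [3.1,-3.9,0,0,0,0,-1],
    [3.1,-3.9,0,0,0,0,-1],
    [3.1,-3.9,0,0,0,0,-1],
    [3.1,-3.9,0,0,0,0,-1],
    [3.1,-3.9,0,0,0,0,-1]
  ]
}}

```text
clock: 0.95
ee_pos: [0.3077, -0.1892, 0.2277]
orientation: [-3.114, -0.395, -0.001]
wrist_force: [1.8, 0.5, -0.2]
opening: -0.0003
```

{"name": "servo_tool", "arguments": {
  "rows": [
    [3,-3.8,0,0,0,0,-1],
    [3,-3.8,0,0,0,0,-1],
    [3,-3.8,0,0,0,0,-1],
    [3,-3.8,0,0,0,0,-1],
    [3,-3.8,0,0,0,0,-1],
    [3,-3.8,0,0,0,0,-1],
    [0,0,0,0,0,0,-1]
  ]
}}

```text
clock: 1.65
ee_pos: [0.4276, 0.0916, 0.2289]
orientation: [-3.113, -0.406, -0.009]
wrist_force: [-1.0, -0.6, 0.3]
opening: -0.0001
```

```bash
cat > look.py <<'E'
import sys,cv2,pickle
from bench import env
import numpy as np
from scipy.spatial.transform import Rotation as Ro
k=sys.argv[1];names=sys.argv[2:]
s=env.read_state();d={}
for n in names:
    d[n]=env.get_image(n);cv2.imwrite(f"pics/{n}{k}.png",d[n]["frame"][:,:,::-1])
pickle.dump((s,d),open(f"d{k}.pkl","wb"))
R=Ro.from_rotvec(s["orientation"]).as_matrix()
print(s["clock"],s["ee_pos"].round(4),s["qpos"].round(2),s["wrist_force"].round(1))
print("to target, tool cm",(R.T@(np.array([.443,.122,.10])-s["ee_pos"])*100).round(2),"tilt",R[:,2].round(3))
E
python3 look.py 1 wrist
```

```text
1.65 [0.4276 0.0916 0.2289] [0.18 0.1  1.86 0.   1.17 1.49] [-1.  -0.6  0.3]
to target, tool cm [ 2.2  -2.53 12.91] tilt [ 0.005  0.003 -1.   ]
```

View pics/wrist1.png

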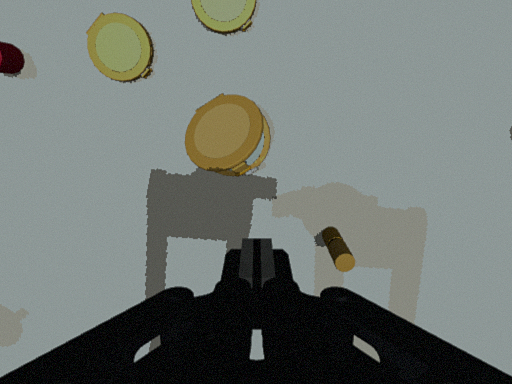

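The wrist view shows the open compact at (228,135), with the hinge at its upper left (208,102), the catch tab near (240,172) and the base arc on the right (270,140). I'll use it to check the centre.

```bash
python3 - <<'E'
import pickle,numpy as np
from scipy.spatial.transform import Rotation as Ro
from scipy.optimize import least_squares
s,d=pickle.load(open("d1.pkl","rb"));im=d["wrist"]
T=np.eye(4);T[:3,:3]=Ro.from_rotvec(s["orientation"]).as_matrix();T[:3,3]=s["ee_pos"];T=T@im["hand_eye"]
K=im["intrinsics"]
def r(u,v,z):
    w=T[:3,:3]@np.linalg.inv(K)@[u,v,1];return (T[:3,3]+w*(z-T[2,3])/w[2])[:2]
A=np.array([r(270,128,.01),r(270,142,.01),r(268,152,.01),r(262,163,.01)])
f=least_squares(lambda c:np.hypot(*(A-c).T)-.042,[.446,.126]);print(f.x,f.fun*1e3)
print("hinge",r(210,101,.011),"catch",r(241,172,.062),"predicted centre px:")
X=np.linalg.inv(T)@[.446,.126,.01,1];p=K@X[:3];print(p/p[2])
E
```

```text
[0.44859815 0.12581359] [ 0.48107473 -0.612492   -0.14952716  0.36972437]
hinge [0.48057257 0.15690072] catch [0.42722264 0.10777107] predicted centre px:
[231.11134796 140.63830638   1.        ]
```

The third view agrees within 3 mm. Now I'll move above the target and start down.

{"name": "servo_tool", "arguments": {
  "rows": [
    [2.2,-2.5,2,0,0,0,-1],
    [0.2,-0.2,4,0,0,0,-1],
    [0,0,4,0,0,0,-1],
    [0,0,3,0,0,0,-1],
    [0,0,0,0,0,0,-1]
  ]
}}

```text
clock: 2.2
ee_pos: [0.4432, 0.1179, 0.0963]
orientation: [3.114, 0.399, 0.01]
wrist_force: [-1.1, -0.6, 0.1]
opening: 0.0001
```

```bash
python3 look.py 2 scene side
```

```text
2.2 [0.4432 0.1179 0.0963] [ 0.24  0.28  2.02 -0.    0.84  1.56] [-1.1 -0.6  0.1]
to target, tool cm [ 0.09 -0.4  -0.37] tilt [ 0.006 -0.001 -1.   ]
```

View pics/side2.png

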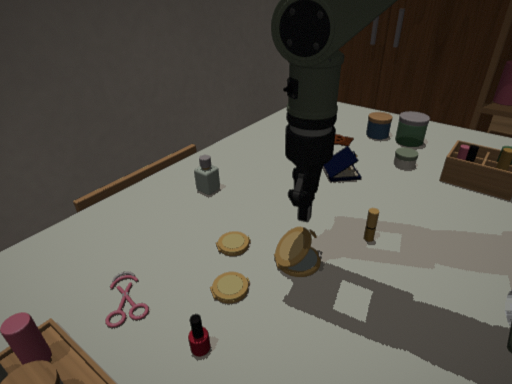

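The side view shows the shut fingertips at (304,217), directly above the open lid at (293,245), with nothing else near. I'll correct by 4 mm and press.

{"name": "servo_tool", "arguments": {
  "rows": [
    [0.1,-0.4,1.5,0,0,0,-1],
    [0,0,2,0,0,0,-1],
    [0,0,1.5,0,0,0,-1],
    [0,0,1.0,0,0,0,-1],
    [0,0,0.7,0,0,0,-1],
    [0,0,0.5,0,0,0,-1]
  ]
}}

```text
clock: 2.9
ee_pos: [0.4578, 0.1223, 0.0377]
orientation: [-3.115, -0.391, -0.064]
wrist_force: [-0.4, 0.9, 1.4]
opening: -0.0
```

It fell short and drifted 14 mm in x with some tilt. I'll check why before pressing further.

```bash
python3 look.py 3 side; python3 -c "
from bench import env
s=env.read_state();print(s['qvel'].round(2),s['joint_torque'].round(1))"
```

```text
2.9 [0.4578 0.1223 0.0377] [ 0.24  0.37  2.08 -0.01  0.65  1.56] [-0.4  0.9  1.4]
to target, tool cm [-1.19 -0.31 -6.28] tilt [ 0.04   0.006 -0.999]
[ 0.   -0.   -0.    0.    0.02  0.  ] [  0.2 -37.  -15.1   0.   -0.1   0. ]
```

View pics/side3.png

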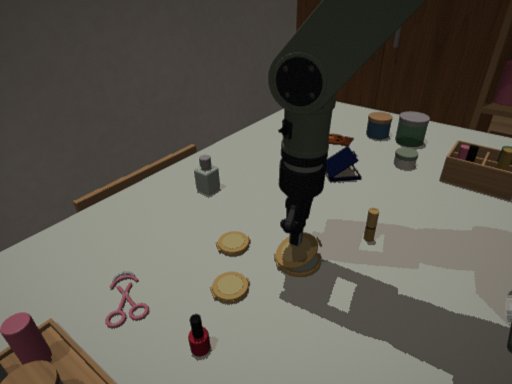

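The lid is partly down at a light 1.4 N, but the tip has crept towards the hinge and tilted 2.4 degrees. I'll lift slightly, correct both, and then press with larger steps.

{"name": "servo_tool", "arguments": {
  "rows": [
    [-1.2,-0.3,-0.6,0.0,-0.04,0,-1],
    [-0.4,0,0,0,-0.02,0,-1],
    [0,0,0,0,0,0,-1]
  ]
}}

```text
clock: 3.25
ee_pos: [0.4417, 0.1211, 0.0438]
orientation: [3.111, 0.39, -0.03]
wrist_force: [-0.3, 0.2, 0.8]
opening: 0.0002
```

```bash
python3 look.py 4 
```

```text
3.25 [0.4417 0.1211 0.0438] [ 0.25  0.36  2.06 -0.01  0.73  1.57] [-0.3  0.2  0.8]
to target, tool cm [ 0.04 -0.03 -5.62] tilt [-0.018 -0.009 -1.   ]
```

Position corrected. I'll press on in larger steps, with a small tilt compensation.

{"name": "servo_tool", "arguments": {
  "rows": [
    [0,0,1.5,0,0,0,-1],
    [0,0,1.5,0,0,0,-1]
  ]
}}

```text
clock: 3.45
ee_pos: [0.4437, 0.1213, 0.0155]
orientation: [3.111, 0.391, -0.019]
wrist_force: [-9.6, -4.7, 48.8]
opening: -0.0002
```

```bash
python3 look.py 5 
```

```text
3.45 [0.4437 0.1213 0.0155] [ 0.24  0.41  2.09 -0.01  0.65  1.57] [-9.6 -4.7 48.8]
to target, tool cm [-0.16 -0.05 -8.45] tilt [-0.012 -0.007 -1.   ]
```

The tip reached the hard stop at z about 0.016 with 49 N of impact, so the catch should have snapped. I'll lift clear and check.

{"name": "servo_tool", "arguments": {
  "rows": [
    [0,0,-1,0,0,0,-1],
    [0,0,-3,0,0,0,-1],
    [0,0,-4,0,0,0,-1],
    [-4,0,-3,0,0,0,-1],
    [-4,0,-3,0,0,0,-1],
    [0,0,0,0,0,0,-1],
    [0,0,0,0,0,0,-1]
  ]
}}

```text
clock: 4.15
ee_pos: [0.37, 0.1025, 0.1615]
orientation: [3.112, 0.391, -0.006]
wrist_force: [0.7, -0.3, 0.5]
opening: 0.0001
```

```bash
python3 look.py 6 scene side wrist; python3 - <<'E'
import pickle,cv2,numpy as np
s,d=pickle.load(open("d6.pkl","rb"))
c=np.hstack([cv2.resize(d["scene"]["frame"][115:235,295:415],(400,400),interpolation=2),cv2.resize(d["side"]["frame"][205:305,230:330],(400,400),interpolation=2)])
cv2.imwrite("pics/crop6.png",c[:,:,::-1])
E
```

```text
4.15 [0.37   0.1025 0.1615] [ 0.24  0.09  2.07 -0.01  0.99  1.57] [ 0.7 -0.3  0.5]
to target, tool cm [ 7.58 -0.11  6.12] tilt [-0.003 -0.005 -1.   ]
```

View pics/crop6.png

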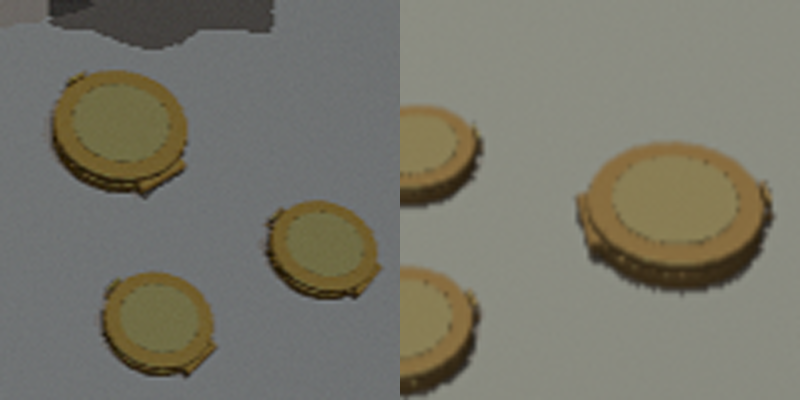

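View pics/scene6.png

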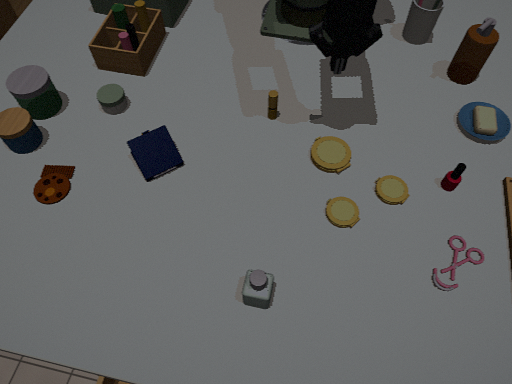

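View pics/side6.png

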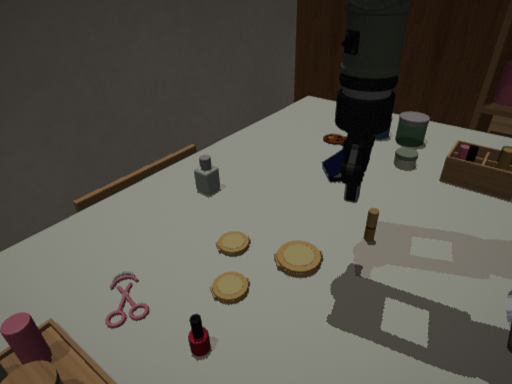

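The compact at scene (331,154) is now flat and looks like the two closed ones. It stays shut with the fingers well clear. The case at (155,153) and the bottle at (258,288) look the same as before; a pixel difference will confirm that.

```bash
python3 - <<'E'
import pickle,cv2,numpy as np
from bench import env
a=pickle.load(open("d0.pkl","rb"))[1];b=pickle.load(open("d6.pkl","rb"))[1]
for n,(y0,y1,x0,x1) in {"case":(120,185,120,190),"perfume":(262,312,235,282)}.items():
    print(n,np.abs(a["scene"]["frame"][y0:y1,x0:x1].astype(int)-b["scene"]["frame"][y0:y1,x0:x1]).mean().round(2))
f=env.get_image("scene")["frame"]
print("compact later diff",np.abs(f[130:180,300:360].astype(int)-b["scene"]["frame"][130:180,300:360]).mean().round(2))
s=env.read_state();print(s["clock"],s["wrist_force"].round(1),abs(s["qvel"]).max().round(3))
print(env.sign_off())
E
```

```text
case 3.01
perfume 2.16
compact later diff 1.47
4.35 [ 0.8  0.3 -0.2] 0.007
the job is handed in; nothing more can be done
None
```

I closed the large gold compact and handed the job in at 4.35 s. I pressed with shut fingers about 5 mm from its centre towards the catch, down to the hard stop, and then backed away.

- **Press:** on the first push the tip crept about 14 mm towards the hinge and tilted 2.4°. I lifted slightly, corrected it and pressed again. The second press hit the stop at about 49 N. That is above the 20 N you give as harmless, but under the 120 N wrist limit. The 40 N limit covers the arm and gripper body, and only the fingertips were meant to touch the lid. I did not check the contact any other way.
- **Compact:** about 0.6 s after release it looks flat in both fixed views, and a later picture shows no change. I did not measure the hinge angle directly.
- **Earring case and perfume bottle:** both look the same as at the start. Their average pixel differences are 3.0 and 2.2, against 1.5 for the compact between the last two pictures. I put that down to noise and lighting, and didn't measure their positions again.
- **Robot:** at the end the arm was still and touching nothing, with wrist force under 1 N.

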